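# Pulse the spice grinder: bayonet lid on, twist half way to the lock, hold

## Task

Put the lid on the spice grinder: lower it so that its two lugs drop through the two gates in the mouth and its flange sits flat on the collar, then twist it clockwise (seen from above) against the spring until its bar points at the long half-way marks, midway to the lock, and hold it there. Never let it get as far as the lock. Finish still gripping the lid, holding it against the spring at the half-way marks, without letting go; leave the bottle, the tin and the bowl where they stand.

Things in the scene. Friction and masses are not known exactly. Their poses are not given: they have to be found in the camera images.
- lid_bar (a point): Centre of the black grip bar on top of the loose grey round lid (0.13 to 0.25 kg). Bar: 64 mm long (x axis), 16 mm thick (y), 38 mm tall (z), a small pointer at the foot of each end. Under it a flange 96 mm across, z -24 to -18 mm. At the start the lid stands on its plug on the worktop, this point 48 mm up. It fits the grinder either way round (half a turn apart).
- lid: The same lid; origin at the centre of its plug's underside, 48 mm below the bar's centre, axes as lid_bar. Plug 72 mm across, 24 mm long below the flange, its lowest 6 mm tapering to 62 mm. Two lugs in line with the bar (+x, -x) reach to 46 mm from the axis, 14 mm wide, z 8 to 15 mm.
- grinder_mouth (a point): Centre of the grinder's mouth, level with its collar's top, 125 mm above the worktop, z up. Bore 77 mm across, 33 mm deep; a bare-metal ledge round it, 7 mm thick, is cut by two gates, 20 mm wide, at +x and -x. With the bar along this x axis (within 0.06 rad) the lugs pass the gates and the flange rests on the collar: bar centre 24 mm above this point. Turned clockwise, lugs run under the ledge.
- grinder: Fixed upright steel cylinder, 128 mm across the foot, black collar 116 mm across; origin at the centre of its underside, axes as grinder_mouth. On the collar's rim, outside the lid's flange, at each gate: a small start rib at the gate, a long low half-way bar 0.72 rad clockwise (from above) of it, a square lock block 1.37 rad clockwise.
- drive_ring (a joint): Sprung ring under the ledge, turned by the seated lid's lugs; rad, 0 at rest, grows clockwise from above, stop at 1.3. With about 0.07 rad of play it reads 0.07 less than the lid has turned: 0.65 when the bar points at the half-way marks. It is locked from 1.1 on. The spring turns ring and lid back with 0.09 N m at 0, 0.21 N m at 0.65, and back to near 0 if let go.
- bottle: Clear glass bottle with a white cap, 68 mm across, 210 mm tall, origin at the centre of its underside. A bystander.
- spice_tin: Closed round tin with a paper label, 64 mm across, 100 mm tall, origin at the centre of its underside. A bystander.
- bowl: Empty round steel bowl, 120 mm across, 50 mm tall, origin at the centre of its underside. A bystander.
Not all that is in view belongs to the job. Leave any purple or red look-alike of the lid alone.

How it is judged:
On the way, in this order (a step that is already met when the one before it is completed fails the run):
1. the lid is seated in the mouth, lugs through the gates, not yet twisted (z of lid_bar in the frame of grinder_mouth below 0.0275 m and horizontal distance between lid_bar and grinder_mouth below 0.005 m and angle between lid_bar's own z axis and vertical below 0.08 rad and value of joint drive_ring below 0.3 rad), for 0.1 s.
2. the seated lid is twisted to the half-way marks and held there (z of lid_bar in the frame of grinder_mouth below 0.0275 m and value of joint drive_ring between 0.47 and 0.83 rad), for 0.5 s.
At the end, for the whole second after the job is handed in: The lid sits in the mouth (flange within 3.5 mm of the collar, within 5 mm of the axis, tilted less than 0.08 rad), touching it, the drive ring stands still between 0.47 and 0.83 rad, and the fingers still hold the lid with more than 2 N (all of step 2 and velocity of joint drive_ring between -0.15 and 0.15 rad/s and horizontal distance between lid_bar and grinder_mouth below 0.005 m and angle between lid_bar's own z axis and vertical below 0.08 rad and contact force between lid and grinder above 0.5 N and contact force between the fingers and lid above 2 N); the arm keeps its last pose, push and grip.
It fails at once if the lid reached the lock (value of joint drive_ring above 1.1 rad).
It fails at once if the bottle was disturbed (distance of bottle from where it was at the start of the episode above 0.03 m or angle between bottle's own z axis and vertical above 0.5 rad).
It fails at once if the tin was disturbed (distance of spice_tin from where it was at the start of the episode above 0.03 m or angle between spice_tin's own z axis and vertical above 0.5 rad).
It fails at once if the bowl was disturbed (distance of bowl from where it was at the start of the episode above 0.03 m or angle between bowl's own z axis and vertical above 0.5 rad).
It also fails if it takes over 48 s, if anything falls off the work surface, if the arm or the gripper's body presses on something with over 40 N, if the wrist force passes 120 N, or if a joint passes its speed limit or range.

## Robot

A 7-joint arm with a two-finger parallel gripper is mounted at the origin on the work surface. World frame = base frame: x ahead of the robot, y to its left, z up, the work surface at z = 0. Lengths are in m, angles in rad, forces in N, time in s.
With the tool pointing down it reaches from about 0.35 to 0.9 m from the base axis. Payload 8.1 kg.
Tool frame: the origin (TCP) lies on the centre line of the jaws, within the pads' length; the fingertips stand 17 mm ahead of it and the grasp point (between the pads) lies 2 mm behind it; z points along the fingers, y is the direction in which the jaws open and shut (so a half turn about z gives the same grasp; the last joint's range is limited). The gripper opens to 92 mm and grips with 3 to 60 N. Pads are 19 mm wide; open, the fingers measure 130 mm over their backs; the gripper's body (75 mm by 190 mm) begins 47 mm behind the grasp point.
Start: joints at [1.177, 0.434, 0.025, 1.573, -0.012, 1.134, -0.075], TCP at [0.179, -0.599, 0.244] pointing down, gripper open.
Joint ranges: [-2.62, 2.62], [-0.44, 2.09], [-1.27, 1.32], [0.08, 2.57], [-1.32, 4.46], [0.12, 2], [-2.74, 2.74]. Speed limits (rad/s): [2.22, 2.22, 3.01, 3.01, 3.14, 3.14, 3.14].

## Interface

Orientations are given as a rotation vector (axis times angle).
In Python, from cell import arm gives the robot as it stands.
- The arm moves only by the shell command python3 -m creep 'ROWS' [FORCE]. ROWS is JSON, a list that holds one entry, the list of rows, each a list of 7 numbers: the shift along the world's x, y, z in cm, then the turn, a rotation vector about the world's x, y, z in degrees, then the opening, from -1 (shut) to 1 (fully open), so that 0 is half open. In form: [[[tx, ty, tz, ax, ay, az, jaw], ...]]. A call has 1 to 5 rows; each row is the pose to reach, as a shift and turn from the pose commanded when the call began; what a row does not reach only later rows make up. A row lasts 1/10 s, in which the tool goes at most 50 mm and 8.59 degrees, less where a joint would pass 70% of its speed; a pose out of reach is approached as far as the arm can. A call with a gripper value outside its range is refused whole. The fingers move at their own pace and stop on an object; FORCE is the grip in N (left out, the last holds). Time passes only in rows, so rows that repeat a pose let the fingers close. It gives the time, the measured TCP pose, the force and the opening at its end, in the units of the state.
- arm.observe(): the state, without advancing time (a new reading comes with each control period).
- arm.get_image(name): name is "scene" or "side" or "wrist"; returns the picture (420x560x3 uint8, red, green, blue); there is no depth.
- arm.camera_model(name): a dict with "vfov" (degrees; the focal length in pixels is half the picture's height over the tangent of half this angle, whatever the lens; pixels are square), "cx", "cy" (the principal point, pixels), "k1" (the pictures are not rectified: a ray, as slopes to the right and down, at radius r is drawn at 1 + k1 r^2 times it, then the intrinsics apply), "cam_to_world" (4x4, takes a point from camera to world coordinates); the wrist camera has in their place "T_tool_cam" (4x4, takes a point from camera to tool coordinates, whose origin is the TCP and whose axes are the flange's). Camera axes: x right, y down, z forward; pixel columns grow to the right and rows downward; lengths in m; the calibration is good to about 2 mm. A picture is of the moment at which its call begins: read the wrist's pose just before it. camera_model takes no time and is no camera call.
- arm.sign_off(): hands the job in, once; it reports no verdict.
The state is a dict: "clock": time; "joints": joint angles; "dq": joint speeds; "joint_efforts": joint torques, N m; "position": TCP position; "ee_rot": TCP orientation; "force": force on the tool from outside, world axes, zero at the start; "ft_torque": the same for the moment, N m; "width": opening from 0.0 (shut) to 1.0 (fully open).
Only numpy, scipy, OpenCV 4.12 (cv2) and the standard library are available. Lean on these libraries where they do the work, as an engineer would, in place of code of your own. Each camera call takes 0.05 s, during which the arm holds its last target.

## Working session

There is one attempt and no reset: what is moved stays moved. The work goes in short steps, Python scripts to look and compute and a shell command to move; the robot and the scene stay as the last step left them, time stands still between calls to the robot, and variables do not carry over. Pictures are saved under pics/ and viewed, and the job is handed in when it is done.

```bash
ls; mkdir -p pics; python3 - <<'E'
from cell import arm
import cv2, json
s=arm.observe(); print(s)
for n in ["scene","side","wrist"]:
    m=arm.camera_model(n); print(n,m)
    im=arm.get_image(n); cv2.imwrite(f"pics/{n}0.png",im[:,:,::-1])
E
```

```text
pics
{'clock': 0.0, 'joints': array([ 1.17739709,  0.43523021,  0.02497286,  1.57407719, -0.01161314,
        1.13399804, -0.0750955 ]), 'dq': array([ 0.00098634, -0.00182998, -0.00041593,  0.00125282,  0.00174559,
       -0.0019359 ,  0.00053187]), 'joint_efforts': array([-3.11294696e-05, -6.67857599e+01,  9.84789021e-01, -3.14466405e+01,
       -6.05343003e-02,  4.28833324e-02,  1.46165726e-04]), 'position': array([ 0.17901445, -0.59831766,  0.24294816]), 'ee_rot': array([-3.10694817e+00, -4.54847755e-01,  5.58272104e-04]), 'force': array([ 0.24411144, -0.79447819,  0.04561629]), 'ft_torque': array([0.02049388, 0.05460891, 0.00528139]), 'width': 1.0005390340712175}
scene {'vfov': 50.22746528318392, 'cx': 268.97327908225617, 'cy': 212.21193503014734, 'k1': -0.11954770411803327, 'cam_to_world': array([[-0.8423231 ,  0.34940257, -0.41037744,  1.11714047],
       [ 0.53868904,  0.57047838, -0.61997463,  0.88002487],
       [ 0.01749073, -0.74328477, -0.66874645,  1.02515398],
       [ 0.        ,  0.        ,  0.        ,  1.        ]])}
side {'vfov': 56.50173290705799, 'cx': 274.14795
[... 189 characters left out ...]
 -6.07196166e-01,  7.73992330e-01,
        -8.13017725e-01],
       [ 2.66270394e-04, -7.86812620e-01, -6.17191891e-01,
         7.64512864e-01],
       [ 0.00000000e+00,  0.00000000e+00,  0.00000000e+00,
         1.00000000e+00]])}
wrist {'vfov': 66.26518389717815, 'cx': 278.8522761010419, 'cy': 215.7906945583351, 'k1': -0.02671415428355924, 'T_tool_cam': array([[ 5.78228391e-04, -9.60141918e-01, -2.79512368e-01,
         7.60836149e-02],
       [ 9.99999789e-01,  4.72613295e-04,  4.45248395e-04,
        -5.42358318e-04],
       [-2.95400387e-04, -2.79512566e-01,  9.60141988e-01,
        -1.39279084e-01],
       [ 0.00000000e+00,  0.00000000e+00,  0.00000000e+00,
         1.00000000e+00]])}
```

View pics/scene0.png

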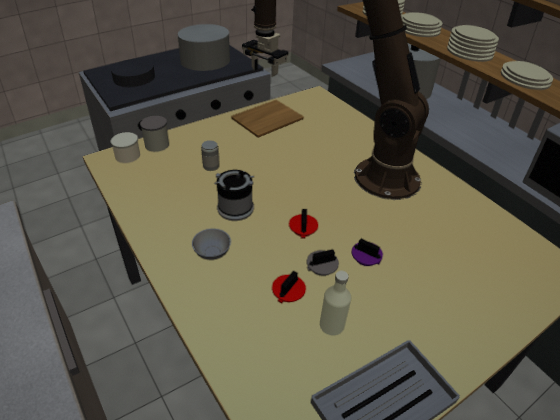

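View pics/side0.png

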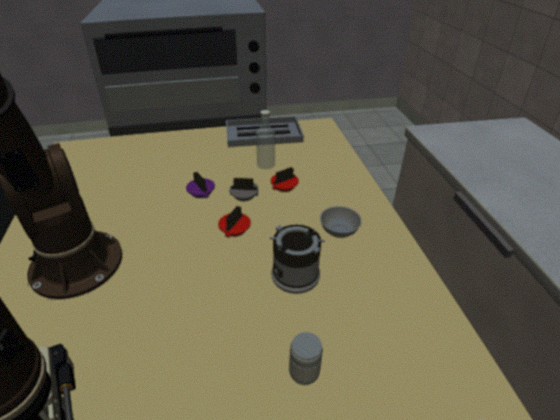

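View pics/wrist0.png

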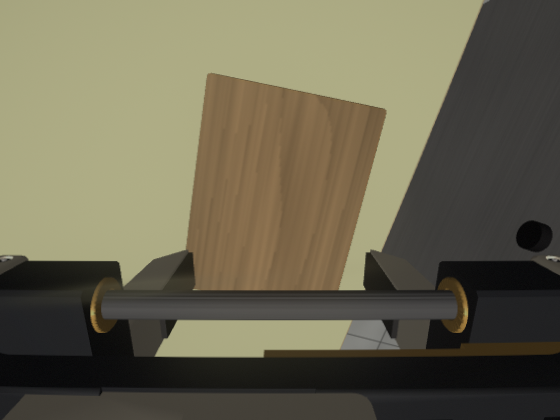

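The scene view shows the grey lid at about (322,260) between the red and purple look-alikes, the grinder mouth at (236,182), the tin at (210,155), the bowl at (211,244) and the bottle at (335,305). In the side view the lid is at (244,188) and the mouth at (298,240). Next I'll get coarse positions.

```bash
cat > h.py <<'E'
import numpy as np, cv2
from scipy.spatial.transform import Rotation as R
from scipy.optimize import least_squares
from cell import arm
def K(m):
    f=210/np.tan(np.radians(m["vfov"])/2); return f
def ray(m,T,uv):
    f=K(m); d=np.array([(uv[0]-m["cx"])/f,(uv[1]-m["cy"])/f]); rd=np.hypot(*d); r=rd
    for _ in range(30): r=rd/(1+m["k1"]*r*r)
    s=d/(1+m["k1"]*r*r)
    v=T[:3,:3]@np.array([s[0],s[1],1]); return T[:3,3],v/np.linalg.norm(v)
def proj(m,T,P):
    P=np.atleast_2d(P); c=(P-T[:3,3])@T[:3,:3]; s=c[:,:2]/c[:,2:]; r2=(s**2).sum(1,keepdims=True)
    return s*(1+m["k1"]*r2)*K(m)+[m["cx"],m["cy"]]
def tri(rays):
    A=sum(np.eye(3)-np.outer(d,d) for o,d in rays); b=sum((np.eye(3)-np.outer(d,d))@o for o,d in rays)
    p=np.linalg.solve(A,b); return p,[np.linalg.norm((np.eye(3)-np.outer(d,d))@(p-o)) for o,d in rays]
def onz(r,z):
    o,d=r; return o+d*(z-o[2])/d[2]
def wristT(s,m):
    T=np.eye(4); T[:3,:3]=R.from_rotvec(s["ee_rot"]).as_matrix(); T[:3,3]=s["position"]; return T@m["T_tool_cam"]
def snap(name):
    s=arm.observe(); m=arm.camera_model("wrist"); T=wristT(s,m); im=arm.get_image("wrist")
    cv2.imwrite(f"pics/{name}.png",im[:,:,::-1]); np.savez(f"pics/{name}.npz",T=T); return s
def st():
    s=arm.observe(); print("t",round(s["clock"],2),"p",s["position"].round(4),"rv",s["ee_rot"].round(3),"F",s["force"].round(1),"M",s["ft_torque"].round(2),"w",round(s["width"],3),"q",s["joints"].round(2))
E
python3 - <<'E'
from h import *
a=cv2.imread("pics/scene0.png"); b=cv2.imread("pics/side0.png")
c1=cv2.resize(a[150:290,190:390],None,fx=4,fy=4,interpolation=cv2.INTER_CUBIC); cv2.imwrite("pics/sc_crop.png",c1)
c2=cv2.resize(b[160:300,170:370],None,fx=4,fy=4,interpolation=cv2.INTER_CUBIC); cv2.imwrite("pics/si_crop.png",c2)
E
```

```text
(no output)
```

View pics/sc_crop.png

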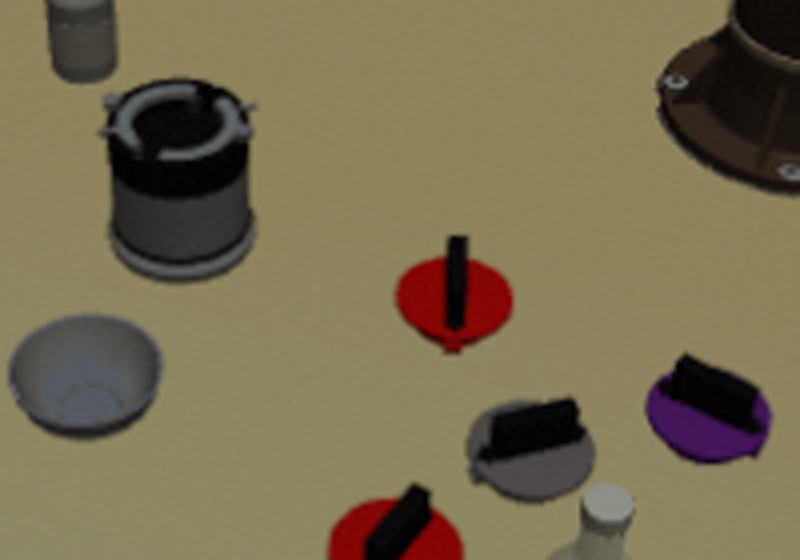

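View pics/si_crop.png

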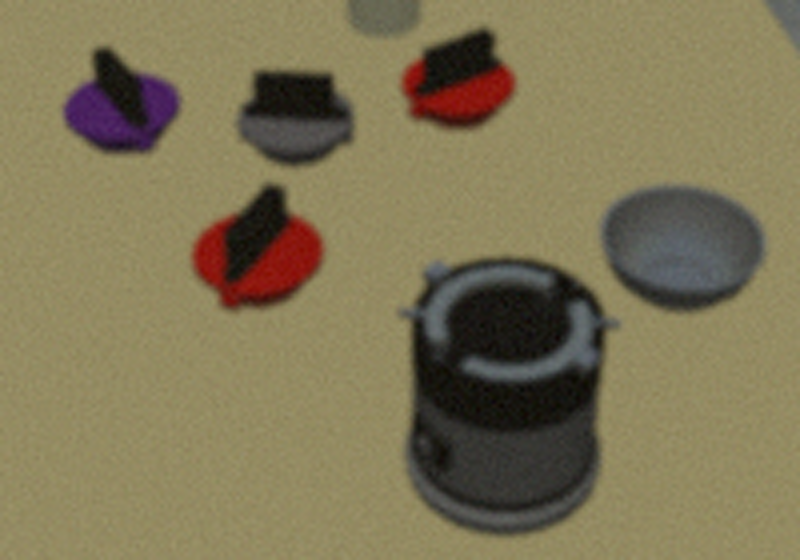

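```bash
python3 - <<'E'
from h import *
ms=arm.camera_model("scene"); mi=arm.camera_model("side")
def t(n,a,b):
    p=tri([ray(ms,ms["cam_to_world"],(a[0]/4+190,a[1]/4+150)),ray(mi,mi["cam_to_world"],(b[0]/4+170,b[1]/4+160))]); print(n,p[0].round(4),np.round(p[1],4)); return p[0]
t("bartop",(535,415),(293,82))
t("mouth",(180,120),(508,321))
# directions bar on z=.03 foot ends
r=lambda m,o,a:onz(ray(m,m["cam_to_world"],(a[0]/4+o[0],a[1]/4+o[1])),.067)
a=r(ms,(190,150),(490,418));b=r(ms,(190,150),(575,403));print("bar dir top",a,b,np.degrees(np.arctan2(*(b-a)[[1,0]])))
a=r(mi,(170,160),(255,76));b=r(mi,(170,160),(331,76));print(a,b,np.degrees(np.arctan2(*(b-a)[[1,0]])))
for n,p in dict(bottle=(335,328),tin=(211,165),bowl=(211,252),red1=(304,230),red2=(289,293),purp=(367,259)).items(): print(n,onz(ray(ms,ms["cam_to_world"],p),0).round(3))
# gates
for m,o,A in ((ms,(190,150),[(210,95),(148,148)]),(mi,(170,160),[(570,290),(450,360)])):
    q=[onz(ray(m,m["cam_to_world"],(a[0]/4+o[0],a[1]/4+o[1])),.125) for a in A]; print(q, np.degrees(np.arctan2(*(q[1]-q[0])[[1,0]])))
st()
E
```

```text
bartop [0.4897 0.2237 0.0614] [0.0026 0.0026]
mouth [ 0.5777 -0.1457  0.1248] [0.0032 0.0032]
bar dir top [0.52025288 0.21268335 0.067     ] [0.45801957 0.23381124 0.067     ] 161.24791458799405
[0.46238362 0.22715418 0.067     ] [0.52197166 0.2162124  0.067     ] -10.404954057496756
bottle [0.587 0.415 0.   ]
tin [ 0.532 -0.418  0.   ]
bowl [ 0.742 -0.009  0.   ]
red1 [0.437 0.063 0.   ]
red2 [0.625 0.251 0.   ]
purp [0.346 0.271 0.   ]
[array([ 0.53687242, -0.16126354,  0.125     ]), array([ 0.61437031, -0.12634799,  0.125     ])] 24.253254755776094
[array([ 0.62403939, -0.12734109,  0.125     ]), array([ 0.53977321, -0.17389949,  0.125     ])] -151.07864931180256
t 0.15 p [ 0.179  -0.5984  0.2431] rv [-3.107 -0.455  0.   ] F [-0.8  0.7  0.5] M [ 0.    0.09 -0.01] w 1.002 q [ 1.18  0.44  0.02  1.57 -0.01  1.13 -0.08]
```

Coarse positions: lid at about (0.49, 0.22) with the bar at about -14°, and the mouth at about (0.577, -0.146) with the gate axis at about 26°. I'll move toward the lid and turn the tool -30°.

```bash
python3 -m creep '[[[2.5,4,1.5,0,0,0,1],[5,8,3,0,0,0,1],[7.5,12,4,0,0,0,1],[10,16,4,0,0,0,1],[12,20.5,4,0,0,0,1]]]'; python3 -c "from h import *;st()"
```

```text
clock: 0.65
position: [0.3004, -0.3923, 0.284]
ee_rot: [3.107, 0.455, 0.001]
force: [0.9, -0.3, -0.0]
width: 1.001
t 0.65 p [ 0.3004 -0.3923  0.284 ] rv [3.107e+00 4.550e-01 1.000e-03] F [ 0.9 -0.3 -0. ] M [ 0.03 -0.09  0.03] w 1.001 q [ 0.88  0.19 -0.08  1.82  0.02  1.13 -0.49]
```

```bash
python3 -m creep '[[[4,4,1,0,0,2,1],[8,8,3,0,0,4,1],[12,12,5,0,0,6,1],[16,16,6,0,0,9,1],[20,19,6,0,0,9,1]]]'; python3 -m creep '[[[3,2,0,0,0,0,1],[6,4,0,0,0,0,1],[6,4,0,0,0,0,1],[6,4,0,0,0,0,1]]]';python3 - <<'E'
from h import *
st(); snap("g1"); st()
E
```

```text
clock: 1.15
position: [0.4746, -0.224, 0.342]
ee_rot: [3.061, 0.7, 0.002]
force: [0.6, -0.6, 0.8]
width: 0.998
clock: 1.55
position: [0.5336, -0.1849, 0.34]
ee_rot: [-3.062, -0.7, 0.002]
force: [-0.6, -1.2, 0.0]
width: 1.002
t 1.55 p [ 0.5336 -0.1849  0.34  ] rv [-3.062e+00 -7.000e-01  2.000e-03] F [-0.6 -1.2  0. ] M [-0.07 -0.02  0.05] w 1.002 q [ 0.45  0.29 -0.28  1.55  0.08  1.31 -0.96]
t 1.6 p [ 0.5329 -0.1859  0.3401] rv [-3.063e+00 -6.970e-01  2.000e-03] F [ 0.8 -1.6 -0.7] M [-0.02  0.05  0.04] w 1.001 q [ 0.45  0.29 -0.28  1.55  0.08  1.31 -0.96]
```

View pics/g1.png

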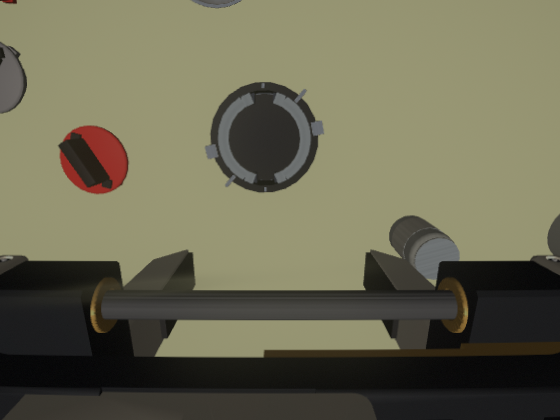

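The wrist view shows the grinder collar centred near (264,138). The start ribs are at (263,85) and (265,190), the long bars at (300,96) and (230,181), and the lock blocks at (318,128) and (211,151).

```bash
python3 - <<'E'
from h import *
a=cv2.imread("pics/g1.png"); c=cv2.resize(a[75:200,200:330],None,fx=4.6,fy=4.6,interpolation=cv2.INTER_CUBIC); cv2.imwrite("pics/g1c.png",cv2.convertScaleAbs(c,alpha=1.7))
E
```

```text
(no output)
```

View pics/g1c.png

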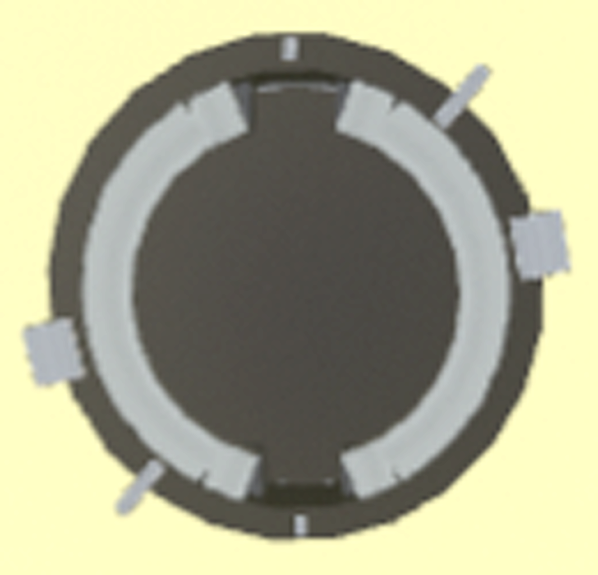

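```bash
python3 -m creep '[[[0,3,-2,0,0,0,1],[1,6,-4,0,0,0,1],[2,8,-4,0,0,0,1],[2,8,-4,0,0,0,1],[2,8,-4,0,0,0,1]]]';python3 - <<'E'
from h import *
st(); snap("g2"); st()
E
```

```text
clock: 2.1
position: [0.5528, -0.1068, 0.3008]
ee_rot: [3.063, 0.696, -0.001]
force: [-0.3, -1.0, 0.0]
width: 1.001
t 2.1 p [ 0.5528 -0.1068  0.3008] rv [ 3.063e+00  6.960e-01 -1.000e-03] F [-0.3 -1.   0. ] M [-0.    0.   -0.06] w 1.001 q [ 0.33  0.32 -0.32  1.62  0.1   1.22 -1.13]
t 2.15 p [ 0.5528 -0.1074  0.3009] rv [ 3.063  0.694 -0.   ] F [-0.5 -0.6 -0.4] M [-0.02 -0.04 -0.03] w 1.001 q [ 0.33  0.32 -0.32  1.62  0.1   1.22 -1.13]
```

View pics/g2.png

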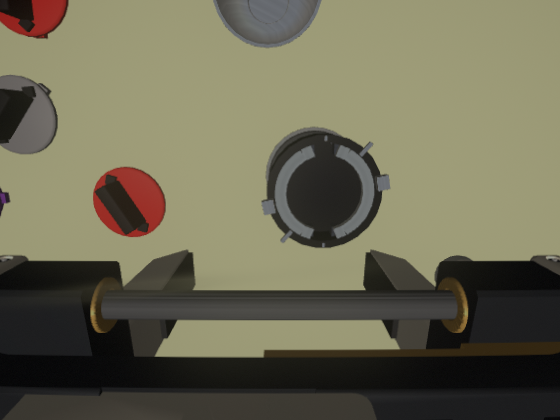

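```bash
python3 - <<'E'
from h import *
a=cv2.imread("pics/g2.png"); c=cv2.resize(a[125:255,260:395],None,fx=4.6,fy=4.6,interpolation=cv2.INTER_CUBIC); cv2.imwrite("pics/g2c.png",cv2.convertScaleAbs(c,alpha=1.7))
E
```

```text
(no output)
```

View pics/g2c.png

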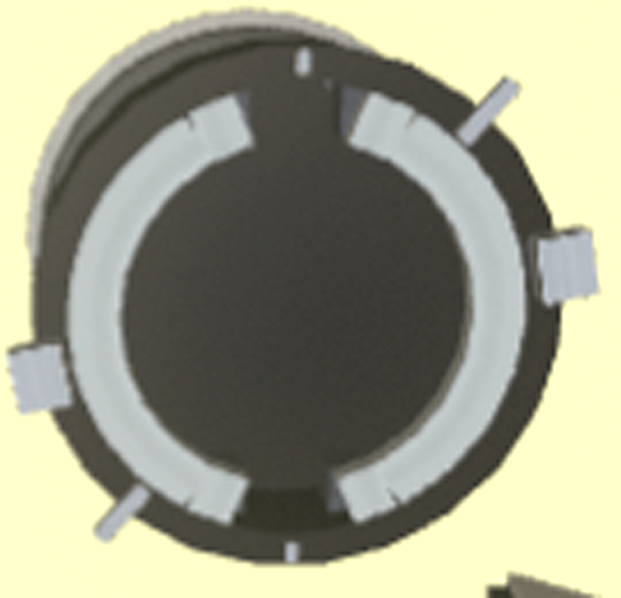

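```bash
cat > gfit.py <<'E'
from h import *
m=arm.camera_model("wrist")
V={"g1":((200,75),[(290,48),(301,525),(463,95),(139,488),(541,244),(53,351)]),"g2":((260,125),[(303,62),(291,551),(489,111),(123,513),(568,265),(40,377)])}
def fit(keys,fz=None):
    def res(p):
        x,y,z,th,r1,r2,r3=p; 
        if fz is not None: z=fz
        P=[]
        for k,(r,a) in enumerate(((r1,0),(r2,.72),(r3,1.37))):
            for q in (0,np.pi):
                t=th-a+q; P.append([x+r*np.cos(t),y+r*np.sin(t),z])
        P=np.array(P); e=[]
        for k in keys:
            o,pts=V[k]; uv=(np.array(pts)+.5)/4.6-.5+o; e.append(proj(m,np.load(f"pics/{k}.npz")["T"],P)-uv)
        return np.concatenate(e).ravel()
    s=least_squares(res,[.577,-.146,.125,np.radians(26),.054,.056,.058]); print(keys,s.x.round(4),np.degrees(s.x[3]).round(2),"rms",np.sqrt((s.fun**2).mean()).round(2))
    return s
if __name__=="__main__":
    fit(["g1","g2"]); fit(["g1","g2"],.127); fit(["g1"],.127); fit(["g2"],.127)
E
python3 gfit.py
```

```text
['g1', 'g2'] [ 0.5791 -0.1445  0.1268  0.4614  0.0541  0.0585  0.0581] 26.44 rms 0.3
['g1', 'g2'] [ 0.5791 -0.1445 -3.7     0.4614  0.054   0.0585  0.0581] 26.44 rms 0.3
['g1'] [ 0.5791 -0.1445  0.89    0.4605  0.0541  0.0586  0.0581] 26.38 rms 0.15
['g2'] [ 0.5792 -0.1445 -5.2299  0.4622  0.054   0.0584  0.0581] 26.48 rms 0.38
```

```bash
python3 -m creep '[[[-1,4.5,0,0,0,-8,1],[-2,9,0,0,0,-16,1],[-3,13.5,-1,0,0,-24,1],[-4,18,-2,0,0,-32,1],[-5,22.5,-3,0,0,-39,1]]]'; python3 -m creep '[[[0,4,0,0,0,0,1],[-1.5,8,-1,0,0,0,1],[-1.5,8,-1,0,0,0,1],[-1.5,8,-1,0,0,0,1]]]';python3 - <<'E'
from h import *
st(); snap("l1"); st()
E
```

```text
clock: 2.65
position: [0.5042, 0.1157, 0.2716]
ee_rot: [3.119, -0.369, 0.003]
force: [0.9, 0.6, -0.1]
width: 1.001
clock: 3.05
position: [0.4893, 0.1957, 0.2614]
ee_rot: [3.121, -0.354, 0.0]
force: [0.2, -0.6, 0.5]
width: 1.002
t 3.05 p [0.4893 0.1957 0.2614] rv [ 3.121 -0.354  0.   ] F [ 0.2 -0.6  0.5] M [-0.03 -0.   -0.03] w 1.002 q [-0.2   0.29 -0.36  1.76  0.11  1.11 -2.39]
t 3.1 p [0.4899 0.1947 0.2615] rv [ 3.12e+00 -3.58e-01  1.00e-03] F [-0.4 -0.8  0.2] M [-0.01  0.05  0.05] w 0.999 q [-0.2   0.29 -0.36  1.76  0.11  1.11 -2.39]
```

View pics/l1.png

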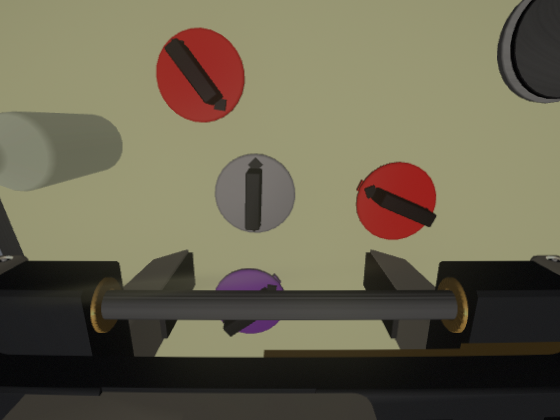

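The grey lid is at (255,193) in the wrist view, with its bar nearly vertical in the picture from (255,166) to (253,229), so nearly aligned with tool x. I'll take a second view lower down.

```bash
python3 -m creep '[[[0,1.5,-2,0,0,0,1],[-1,3,-5,0,0,0,1],[-2,4,-8,0,0,0,1],[-2,4,-8,0,0,0,1],[-2,4,-8,0,0,0,1]]]';python3 - <<'E'
from h import *
st(); snap("l2"); st()
a=cv2.imread("pics/l1.png"); c=cv2.resize(a[145:245,205:305],None,fx=5,fy=5,interpolation=cv2.INTER_CUBIC); cv2.imwrite("pics/l1c.png",cv2.convertScaleAbs(c,alpha=2))
E
```

```text
clock: 3.6
position: [0.4704, 0.2347, 0.1819]
ee_rot: [3.12, -0.358, 0.001]
force: [0.9, -0.4, 1.1]
width: 1.0
t 3.6 p [0.4704 0.2347 0.1819] rv [ 3.12e+00 -3.58e-01  1.00e-03] F [ 0.9 -0.4  1.1] M [ 0.12 -0.02  0.01] w 1.0 q [-0.28  0.37 -0.37  1.87  0.16  0.93 -2.52]
t 3.65 p [0.471  0.235  0.1827] rv [-3.121e+00  3.590e-01 -3.000e-03] F [-0.8  0.5  0.3] M [ 0.05 -0.01  0.01] w 1.0 q [-0.28  0.37 -0.37  1.87  0.16  0.93 -2.52]
```

View pics/l2.png

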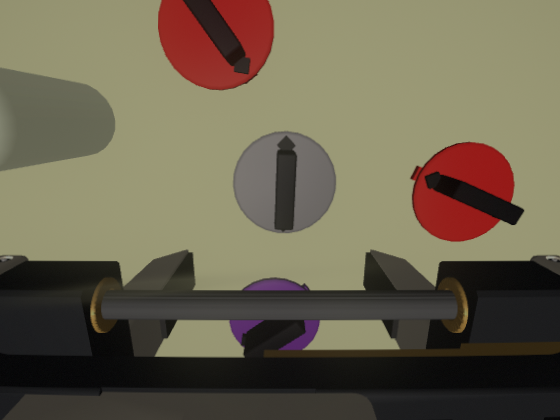

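View pics/l1c.png

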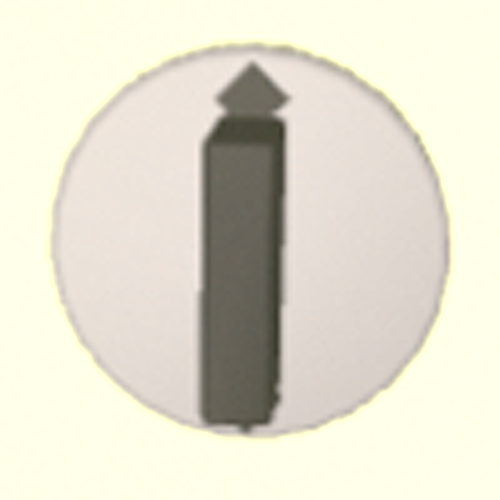

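```bash
python3 - <<'E'
from h import *
a=cv2.imread("pics/l2.png"); c=cv2.resize(a[125:240,225:345],None,fx=5,fy=5,interpolation=cv2.INTER_CUBIC); cv2.imwrite("pics/l2c.png",cv2.convertScaleAbs(c,alpha=2))
E
```

```text
(no output)
```

View pics/l2c.png

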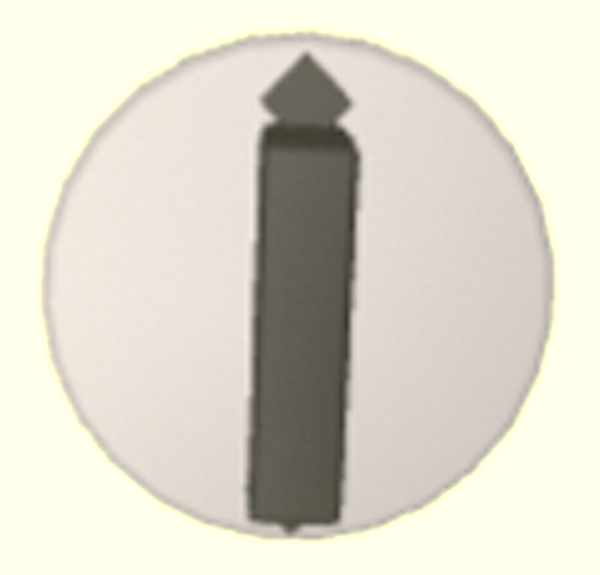

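```bash
python3 - <<'E'
from h import *
m=arm.camera_model("wrist")
V={"l1":((205,145),[(208,145),(274,146),(268,424),(201,422)],(52,449,43,437)),"l2":((225,125),[(263,147),(357,150),(341,524),(248,520)],(43,554,33,538))}
def res(p):
    x,y,zt,zf,th=p; c,s=np.cos(th),np.sin(th); e=[]
    C=np.array([[x+a*c-b*s,y+a*s+b*c,zt] for a,b in((.032,.008),(.032,-.008),(-.032,-.008),(-.032,.008))])
    t=np.linspace(0,2*np.pi,360); F=np.c_[x+.048*np.cos(t),y+.048*np.sin(t),0*t+zf]
    for k,(o,pts,ex) in V.items():
        T=np.load(f"pics/{k}.npz")["T"]
        e.append((proj(m,T,C)-((np.array(pts)+.5)/5-.5+o)).ravel())
        f=(proj(m,T,F)-o+.5)*5-.5
        e.append((np.array([f[:,0].min(),f[:,0].max(),f[:,1].min(),f[:,1].max()])-ex)/5)
    return np.concatenate(e)
s=least_squares(res,[.49,.22,.067,.03,np.radians(-14)]); print(s.x.round(4),np.degrees(s.x[4]),s.fun.round(1))
st()
E
```

```text
[ 0.4883  0.226   0.059   0.0208 -0.266 ] -15.240029480103495 [-0.7 -1.2  1.1 -0.9  0.9  0.5  0.   0.3  0.2  0.3  0.8 -0.  -0.6 -0.5
  0.4 -0.3 -0.3  0.2 -0.3  0.3  0.  -0.6  0.8  0.1]
t 3.65 p [0.471  0.235  0.1827] rv [-3.121e+00  3.590e-01 -3.000e-03] F [-0.8  0.5  0.3] M [ 0.05 -0.01  0.01] w 1.0 q [-0.28  0.37 -0.37  1.87  0.16  0.93 -2.52]
```

```bash
python3 - <<'E'
from h import *
m=arm.camera_model("wrist")
V={"l1":((205,145),[(208,145),(274,146),(268,424),(201,422)],(52,449,43,437)),"l2":((225,125),[(263,147),(357,150),(341,524),(248,520)],(43,554,33,538))}
Ts={k:np.load(f"pics/{k}.npz")["T"] for k in V}
def run(keys,what,fixz=None,scale=False):
  def res(p):
    x,y,z,th,sc=p; 
    if fixz is not None: z=fixz
    if not scale: sc=1
    zt=z+.019; zf=z-.018
    c,s=np.cos(th),np.sin(th); e=[]
    C=np.array([[x+sc*(a*c-b*s),y+sc*(a*s+b*c),zt] for a,b in((.032,.008),(.032,-.008),(-.032,-.008),(-.032,.008))])
    t=np.linspace(0,2*np.pi,360); F=np.c_[x+sc*.048*np.cos(t),y+sc*.048*np.sin(t),0*t+zf]
    for k in keys:
        o,pts,ex=V[k]
        T=Ts[k]
        if "b" in what:e.append((proj(m,T,C)-((np.array(pts)+.5)/5-.5+o)).ravel())
        f=(proj(m,T,F)-o+.5)*5-.5
        if "f" in what:e.append((np.array([f[:,0].min(),f[:,0].max(),f[:,1].min(),f[:,1].max()])-ex)/5)
    return np.concatenate(e)
  s=least_squares(res,[.49,.22,.048,np.radians(-14),1]); print(keys,what,fixz,s.x.round(4),np.sqrt((s.fun**2).mean()).round(2))
for k in (["l1"],["l2"],["l1","l2"]):
  for w in ("b","f","bf"): run(k,w); 
run(["l1","l2"],"bf",.048); run(["l1","l2"],"bf",None,True)
E
```

```text
['l1'] b None [ 0.4858  0.2279  0.0298 -0.2699  1.    ] 0.39
['l1'] f None [ 0.4891  0.226   0.0402 -0.2443  1.    ] 0.26
['l1'] bf None [ 0.4876  0.2268  0.0367 -0.2702  1.    ] 0.64
['l2'] b None [ 0.4876  0.2259  0.0372 -0.2634  1.    ] 0.23
['l2'] f None [ 0.489   0.2256  0.0407 -0.2443  1.    ] 0.0
['l2'] bf None [ 0.4882  0.2258  0.0394 -0.2634  1.    ] 0.41
['l1', 'l2'] b None [ 0.4875  0.2263  0.0372 -0.266   1.    ] 0.57
['l1', 'l2'] f None [ 0.489   0.2258  0.0407 -0.2443  1.    ] 0.23
['l1', 'l2'] bf None [ 0.4882  0.226   0.0394 -0.266   1.    ] 0.6
['l1', 'l2'] bf 0.048 [ 0.4898  0.2255  0.0503 -0.2659  1.    ] 1.17
['l1', 'l2'] bf None [ 0.4895  0.2256  0.0457 -0.2659  0.9767] 0.54
```

```bash
python3 -m creep '[[[1.85,-0.95,0,0,0,-2.1,1],[1.85,-0.95,-2,0,0,-2.1,1],[1.85,-0.95,-5,0,0,-2.1,1],[1.85,-0.95,-8,0,0,-2.1,1],[1.85,-0.95,-8,0,0,-2.1,1]]]';python3 - <<'E'
from h import *
st(); snap("l3"); st()
E
```

```text
clock: 4.15
position: [0.488, 0.2245, 0.0994]
ee_rot: [3.111, -0.416, -0.004]
force: [-0.7, -0.9, 0.4]
width: 1.004
t 4.15 p [0.488  0.2245 0.0994] rv [ 3.111 -0.416 -0.004] F [-0.7 -0.9  0.4] M [-0.02  0.06  0.03] w 1.004 q [-0.29  0.49 -0.32  1.92  0.22  0.77 -2.58]
t 4.2 p [0.4887 0.2255 0.1013] rv [ 3.113e+00 -4.150e-01 -1.000e-03] F [0.8 0.5 0.6] M [ 0.01  0.02 -0.07] w 1.0 q [-0.29  0.49 -0.32  1.92  0.22  0.77 -2.57]
```

View pics/l3.png

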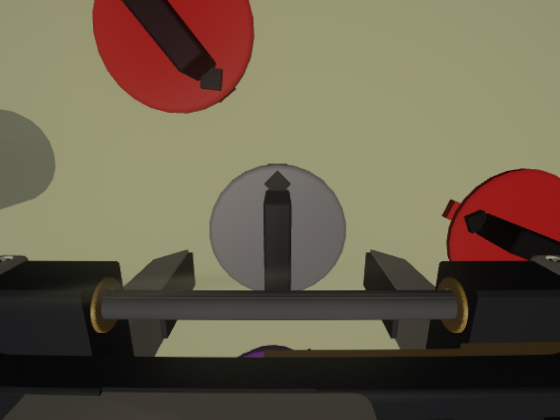

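The bar is vertical and centred at column 278 between the fingers. I'll descend in steps and watch the force.

```bash
python3 -m creep '[[[0,0,-1.5,0,0,0,1],[0,0,-3,0,0,0,1],[0,0,-4,0,0,0,1],[0,0,-4.6,0,0,0,1],[0,0,-4.6,0,0,0,1]]]' 35; python3 -c "from h import *;st()"
```

```text
clock: 4.7
position: [0.4882, 0.2269, 0.0556]
ee_rot: [3.114, -0.412, 0.001]
force: [-0.2, -0.4, 0.7]
width: 0.995
t 4.7 p [0.4882 0.2269 0.0556] rv [ 3.114e+00 -4.120e-01  1.000e-03] F [-0.2 -0.4  0.7] M [ 0.06  0.01 -0.01] w 0.995 q [-0.31  0.55 -0.3   1.96  0.25  0.67 -2.61]
```

```bash
python3 -m creep '[[[0,0,0,0,0,0,-1],[0,0,0,0,0,0,-1],[0,0,0,0,0,0,-1],[0,0,0,0,0,0,-1],[0,0,0,0,0,0,-1]]]' 35;python3 -m creep '[[[0,0,0,0,0,0,-1],[0,0,0,0,0,0,-1],[0,0,0,0,0,0,-1],[0,0,0,0,0,0,-1],[0,0,0,0,0,0,-1]]]' 35; python3 -c "from h import *;st();snap('l4')"
```

```text
clock: 5.2
position: [0.4878, 0.2271, 0.0554]
ee_rot: [-3.114, 0.412, -0.0]
force: [0.5, 0.3, 0.1]
width: 0.613
clock: 5.7
position: [0.4877, 0.2269, 0.0553]
ee_rot: [3.114, -0.412, -0.0]
force: [0.3, -1.1, 0.9]
width: 0.18
t 5.7 p [0.4877 0.2269 0.0553] rv [ 3.114 -0.412 -0.   ] F [ 0.3 -1.1  0.9] M [-0.27  0.09 -0.01] w 0.18 q [-0.31  0.55 -0.3   1.96  0.25  0.67 -2.61]
```

View pics/l4.png

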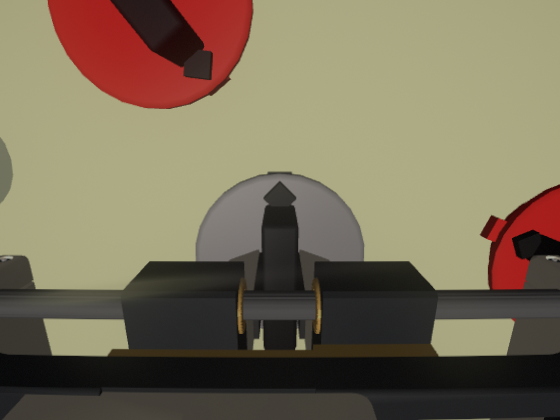

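```bash
python3 -m creep '[[[0,0,0,0,0,0,-1],[0,0,0,0,0,0,-1],[0,0,1,0,0,0,-1],[0,0,3,0,0,0,-1],[0,0,6,0,0,0,-1]]]' 35; python3 - <<'E'
from h import *
st(); m=arm.camera_model("wrist"); T=m["T_tool_cam"]
for x in (.028,.030,.032,.034,.036):
    print(x,proj(m,T,[[x,.008,-.0117],[x,-.008,-.0117],[x+.012,0,.0245]]).round(1).tolist())
t=np.linspace(0,6.28,360)
for x in (-.002,0,.002): 
    f=proj(m,T,np.c_[x+.048*np.cos(t),.048*np.sin(t),0*t+.0253]); print(x,f.min(0),f.max(0))
a=cv2.imread("pics/l4.png"); c=cv2.resize(a[165:285,190:370],None,fx=4,fy=4,interpolation=cv2.INTER_CUBIC); cv2.imwrite("pics/l4c.png",cv2.convertScaleAbs(c,alpha=2))
E
```

```text
clock: 6.25
position: [0.4866, 0.2265, 0.1152]
ee_rot: [3.113, -0.411, -0.004]
force: [0.6, -0.9, -1.6]
width: 0.174
t 6.25 p [0.4866 0.2265 0.1152] rv [ 3.113 -0.411 -0.004] F [ 0.6 -0.9 -1.6] M [ 0.06 -0.04  0.06] w 0.174 q [-0.29  0.47 -0.33  1.91  0.21  0.8  -2.57]
0.028 [[299.5, 239.9], [261.6, 239.9], [280.2, 193.7]]
0.03 [[299.6, 235.4], [261.5, 235.4], [280.2, 190.0]]
0.032 [[299.7, 230.9], [261.5, 230.9], [280.2, 186.2]]
0.034 [[299.8, 226.4], [261.4, 226.4], [280.3, 182.3]]
0.036 [[299.8, 221.8], [261.3, 221.8], [280.3, 178.5]]
-0.002 [194.14247861 182.04912621] [366.03847873 339.76647883]
0 [193.87342802 178.2120373 ] [366.31954122 336.9529695 ]
0.002 [193.60314663 174.34985951] [366.60189601 334.12154645]
```

View pics/l4c.png

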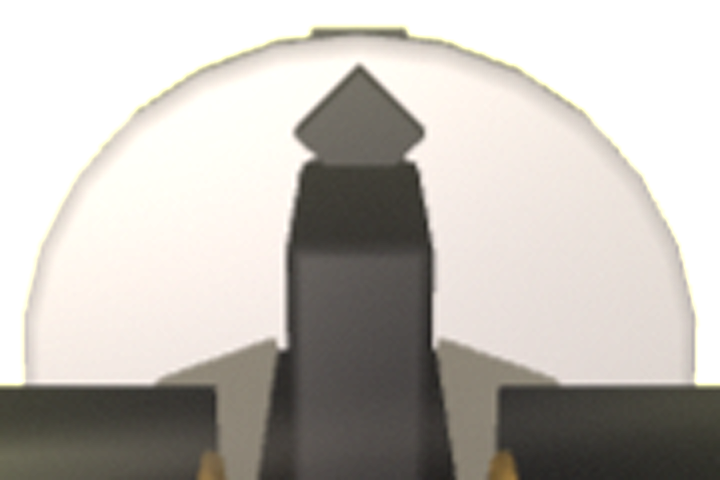

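The lid is lifted and held (opening 0.174, about 16 mm). Its centre sits about 1.8 mm along tool +x from the TCP. I'll carry it to above the mouth, turning +41.5°.

```bash
python3 -m creep '[[[0,0,3,0,0,0,-1],[0,-1,6,0,0,0,-1],[1,-4,9,0,0,4,-1],[2,-8,11.5,0,0,10,-1],[3,-12,11.5,0,0,16,-1]]]'; python3 -m creep '[[[1,-4,0,0,0,6,-1],[2,-8,0,0,0,12,-1],[3,-12,0,0,0,18,-1],[4,-16,0,0,0,22,-1],[5,-20,0,0,0,25.5,-1]]]';python3 -m creep '[[[0.5,-2.5,0,0,0,0,-1],[1,-5,0,0,0,0,-1],[1,-5,0,0,0,0,-1],[1,-5,0,0,0,0,-1]]]';python3 - <<'E'
from h import *
for i in range(1): st()
snap("m1"); st()
E
```

```text
clock: 6.75
position: [0.5195, 0.107, 0.2346]
ee_rot: [-3.14, -0.035, -0.01]
force: [1.4, -0.3, -2.6]
width: 0.171
clock: 7.25
position: [0.5676, -0.0946, 0.2309]
ee_rot: [-3.057, -0.723, -0.0]
force: [1.0, -0.3, -2.6]
width: 0.17
clock: 7.65
position: [0.5774, -0.1432, 0.2304]
ee_rot: [-3.058, -0.716, 0.0]
force: [0.9, 0.7, -2.2]
width: 0.172
t 7.65 p [ 0.5774 -0.1432  0.2304] rv [-3.058 -0.716  0.   ] F [ 0.9  0.7 -2.2] M [ 0.03  0.   -0.02] w 0.172 q [ 0.42  0.43 -0.38  1.64  0.17  1.1  -1.11]
t 7.7 p [ 0.5775 -0.1421  0.2305] rv [-3.057 -0.719 -0.   ] F [-0.  -0.3 -1.9] M [0.05 0.01 0.01] w 0.172 q [ 0.42  0.43 -0.38  1.64  0.17  1.1  -1.11]
```

View pics/m1.png

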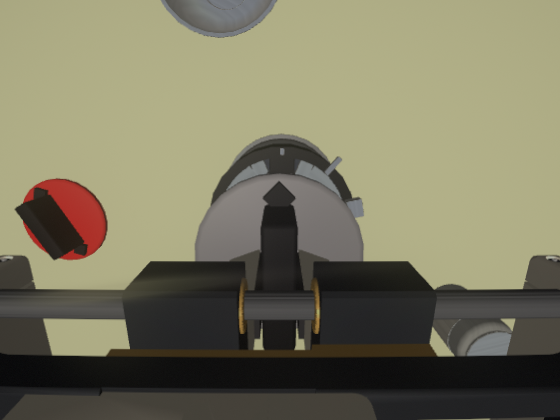

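```bash
python3 - <<'E'
from h import *
m=arm.camera_model("wrist"); T=np.load("pics/m1.npz")["T"]
x,y,th=.5791,-.1445,.4614
P=[[x+r*np.cos(th-a),y+r*np.sin(th-a),.1268] for r,a in((.0541,0),(.0585,.72),(.0581,1.37))]
print(proj(m,T,P).round(1))
a=cv2.imread("pics/m1.png"); c=cv2.resize(a[125:245,190:370],None,fx=4,fy=4,interpolation=cv2.INTER_CUBIC); cv2.imwrite("pics/m1c.png",cv2.convertScaleAbs(c,alpha=2))
E
```

```text
[[281.8 151.7]
 [333.  165.3]
 [354.6 207. ]]
```

View pics/m1c.png

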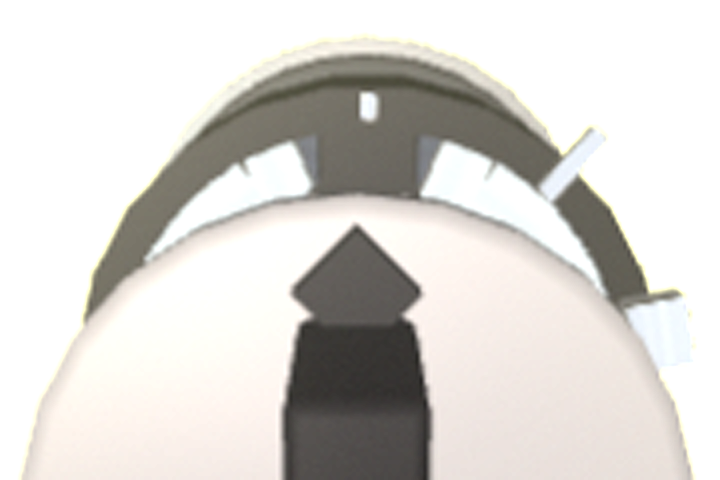

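The marks match the predictions within 0.5 px. I'll correct y by -2.6 mm and lower to about 8 mm above the collar.

```bash
python3 -m creep '[[[0,-0.25,-1,0,0,0,-1],[0,-0.25,-2.5,0,0,0,-1],[0,-0.25,-4,0,0,0,-1],[0,-0.25,-4,0,0,0,-1],[0,-0.25,-4,0,0,0,-1]]]';python3 - <<'E'
from h import *
st(); snap("m2"); st()
m=arm.camera_model("wrist"); T=np.load("pics/m2.npz")["T"]
x,y,th=.5791,-.1445,.4614
P=[[x+r*np.cos(th-a),y+r*np.sin(th-a),.1268] for r,a in((.0541,0),(.0585,.72),(.0581,1.37))]
print(proj(m,T,P).round(1))
a=cv2.imread("pics/m2.png"); c=cv2.resize(a[125:245,190:370],None,fx=4,fy=4,interpolation=cv2.INTER_CUBIC); cv2.imwrite("pics/m2c.png",cv2.convertScaleAbs(c,alpha=2))
for n in ("scene","side"):
    im=arm.get_image(n)[:,:,::-1]; o=(190,140) if n=="scene" else (240,190)
    cv2.imwrite(f"pics/{n}1c.png",cv2.convertScaleAbs(cv2.resize(im[o[1]:o[1]+100,o[0]:o[0]+110],None,fx=5,fy=5,interpolation=cv2.INTER_CUBIC),alpha=1.5))
E
```

```text
clock: 8.2
position: [0.5775, -0.1447, 0.1901]
ee_rot: [-3.057, -0.72, 0.001]
force: [-0.2, 0.7, -2.4]
width: 0.172
t 8.2 p [ 0.5775 -0.1447  0.1901] rv [-3.057e+00 -7.200e-01  1.000e-03] F [-0.2  0.7 -2.4] M [ 0.02  0.   -0.05] w 0.172 q [ 0.42  0.47 -0.37  1.69  0.19  1.02 -1.13]
t 8.25 p [ 0.578  -0.1449  0.1907] rv [3.058e+00 7.200e-01 1.000e-03] F [-0.1 -0.2 -1.6] M [ 0.01 -0.02  0.01] w 0.173 q [ 0.42  0.47 -0.37  1.69  0.19  1.02 -1.13]
[[280.4 156.5]
 [341.4 172.8]
 [366.4 221.8]]
```

View pics/m2c.png

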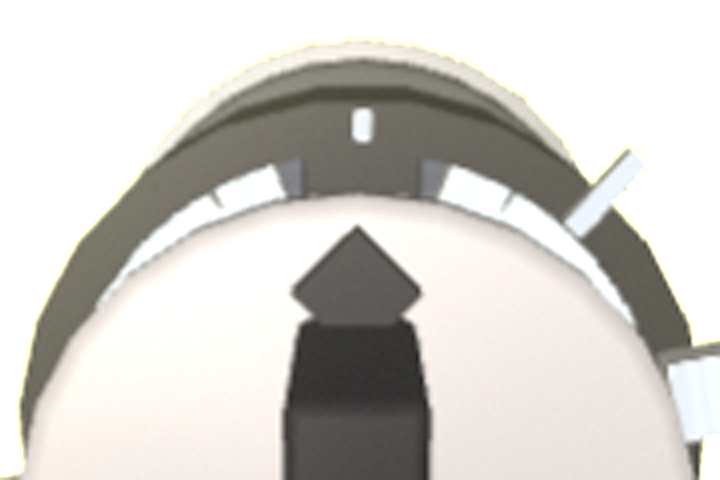

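View pics/scene1c.png

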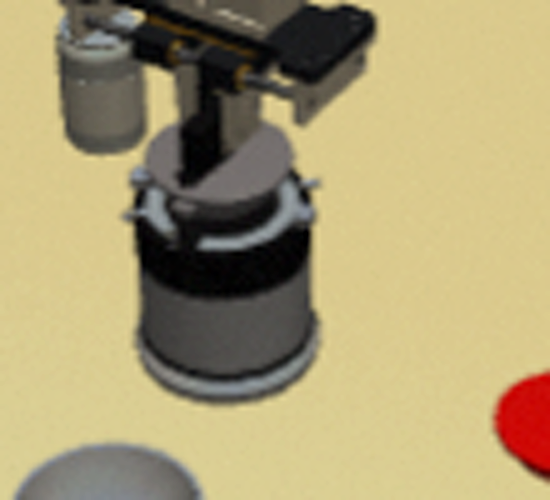

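View pics/side1c.png

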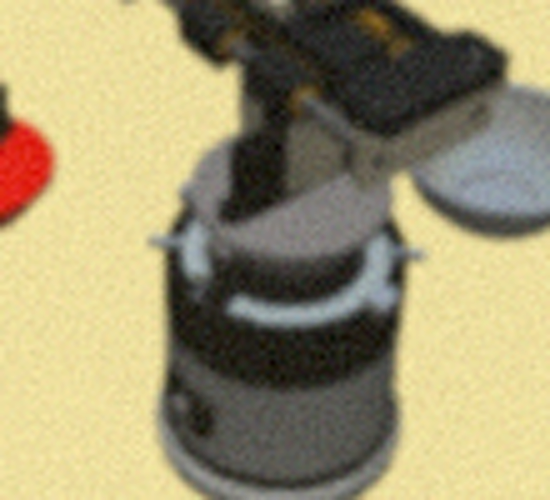

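The lid is concentric with the collar and its pointer is in line with the start rib (rib at (281,156), pointer at column 279). Lowering in steps.

```bash
python3 -m creep '[[[0,0,-0.5,0,0,0,-1],[0,0,-1,0,0,0,-1],[0,0,-1.5,0,0,0,-1],[0,0,-1.5,0,0,0,-1]]]'; python3 -m creep '[[[0,0,-0.4,0,0,0,-1],[0,0,-0.8,0,0,0,-1],[0,0,-1.2,0,0,0,-1],[0,0,-1.2,0,0,0,-1]]]';python3 -c "from h import *;st()"
```

```text
clock: 8.75
position: [0.5771, -0.1455, 0.1743]
ee_rot: [-3.058, -0.718, 0.002]
force: [0.1, -0.8, -2.2]
width: 0.17
clock: 9.15
position: [0.5773, -0.1454, 0.1625]
ee_rot: [-3.058, -0.718, 0.002]
force: [0.5, 0.2, -2.6]
width: 0.168
t 9.15 p [ 0.5773 -0.1454  0.1625] rv [-3.058e+00 -7.180e-01  2.000e-03] F [ 0.5  0.2 -2.6] M [-0.04  0.    0.03] w 0.168 q [ 0.41  0.49 -0.36  1.72  0.21  0.96 -1.14]
```

```bash
python3 -m creep '[[[0,0,-0.2,0,0,0,-1],[0,0,-0.4,0,0,0,-1],[0,0,-0.55,0,0,0,-1],[0,0,-0.55,0,0,0,-1]]]'; python3 -m creep '[[[0,0,-0.1,0,0,0,-1],[0,0,-0.15,0,0,0,-1],[0,0,-0.15,0,0,0,-1]]]';python3 -c "from h import *;st()"
```

```text
clock: 9.55
position: [0.5776, -0.1455, 0.1576]
ee_rot: [-3.058, -0.718, 0.0]
force: [-0.9, -0.2, -2.1]
width: 0.172
clock: 9.85
position: [0.5777, -0.1455, 0.1563]
ee_rot: [3.058, 0.718, 0.0]
force: [-0.4, -1.0, -2.0]
width: 0.168
t 9.85 p [ 0.5777 -0.1455  0.1563] rv [3.058 0.718 0.   ] F [-0.4 -1.  -2. ] M [-0.01  0.02  0.01] w 0.168 q [ 0.41  0.5  -0.36  1.73  0.21  0.95 -1.14]
```

```bash
python3 -m creep '[[[0,0,-0.05,0,0,0,-1],[0,0,-0.1,0,0,0,-1],[0,0,-0.1,0,0,0,-1]]]'; python3 -m creep '[[[0,0,-0.05,0,0,0,-1],[0,0,-0.1,0,0,0,-1],[0,0,-0.1,0,0,0,-1]]]';python3 -c "from h import *;st()"
```

```text
clock: 10.15
position: [0.5778, -0.1454, 0.1563]
ee_rot: [3.058, 0.718, 0.001]
force: [-4.0, 0.6, 7.4]
width: 0.172
clock: 10.45
position: [0.5778, -0.1454, 0.1562]
ee_rot: [3.057, 0.718, 0.001]
force: [-7.2, 0.7, 16.9]
width: 0.174
t 10.45 p [ 0.5778 -0.1454  0.1562] rv [3.057e+00 7.180e-01 1.000e-03] F [-7.2  0.7 16.9] M [0.23 1.65 0.04] w 0.174 q [ 0.41  0.5  -0.36  1.73  0.21  0.95 -1.14]
```

Contact came at TCP z = 0.1563, which is the expected seated height. I'll ease the push by 1 mm and check.

```bash
python3 -m creep '[[[0,0,0.05,0,0,0,-1],[0,0,0.1,0,0,0,-1],[0,0,0.1,0,0,0,-1]]]';python3 - <<'E'
from h import *
st(); snap("m3")
a=cv2.imread("pics/m3.png"); c=cv2.resize(a[125:285,170:390],None,fx=3.6,fy=3.6,interpolation=cv2.INTER_CUBIC); cv2.imwrite("pics/m3c.png",cv2.convertScaleAbs(c,alpha=2))
im=arm.get_image("side")[:,:,::-1]; o=(240,190); cv2.imwrite("pics/side2c.png",cv2.convertScaleAbs(cv2.resize(im[o[1]:o[1]+100,o[0]:o[0]+110],None,fx=5,fy=5,interpolation=cv2.INTER_CUBIC),alpha=1.5))
E
```

```text
clock: 10.75
position: [0.5778, -0.1454, 0.1562]
ee_rot: [3.058, 0.718, 0.001]
force: [-3.9, 0.2, 8.2]
width: 0.174
t 10.75 p [ 0.5778 -0.1454  0.1562] rv [3.058e+00 7.180e-01 1.000e-03] F [-3.9  0.2  8.2] M [0.12 0.92 0.01] w 0.174 q [ 0.41  0.5  -0.36  1.73  0.21  0.95 -1.14]
```

View pics/m3c.png

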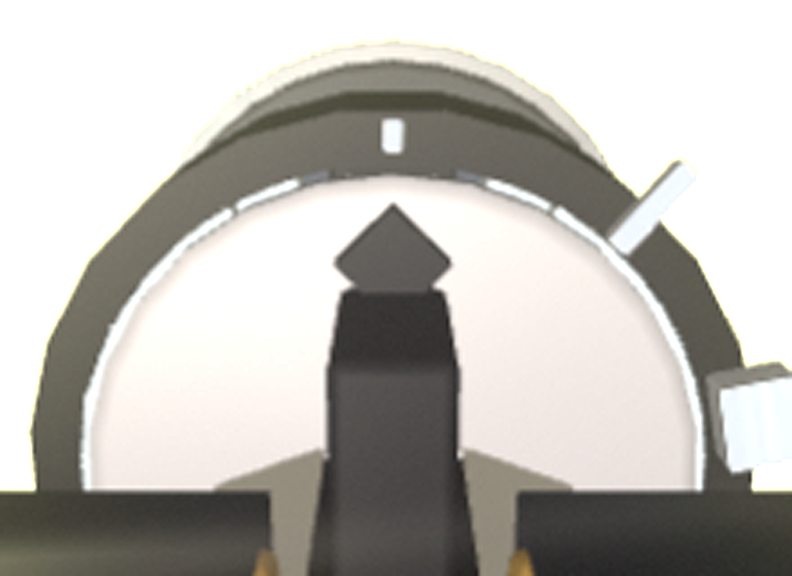

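View pics/side2c.png

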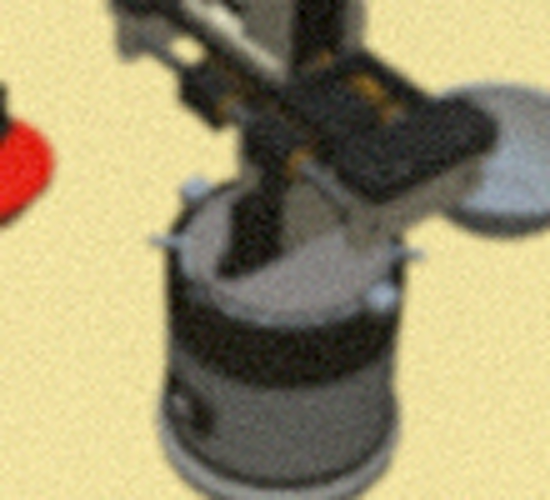

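The lid is seated: the flange is flat, the gap is even left and right, and the pointer is on the start rib. Next I'll twist clockwise in parts.

```bash
python3 -m creep '[[[0,0.01,0,0,0,-4,-1],[0,0.02,0,0,0,-8,-1],[0,0.03,0,0,0,-12,-1],[0,0.05,0,0,0,-16,-1],[0,0.06,0,0,0,-20,-1]]]';python3 - <<'E'
from h import *
st(); s=arm.observe(); print(np.degrees(2*np.arctan2(s["ee_rot"][1],s["ee_rot"][0])))
snap("t1")
a=cv2.imread("pics/t1.png"); c=cv2.resize(a[125:285,170:390],None,fx=3.6,fy=3.6,interpolation=cv2.INTER_CUBIC); cv2.imwrite("pics/t1c.png",cv2.convertScaleAbs(c,alpha=2))
E
```

```text
clock: 11.35
position: [0.5783, -0.1451, 0.1563]
ee_rot: [3.136, 0.173, 0.003]
force: [-1.3, -1.2, 6.1]
width: 0.17
t 11.35 p [ 0.5783 -0.1451  0.1563] rv [3.136e+00 1.730e-01 3.000e-03] F [-1.3 -1.2  6.1] M [-0.06  0.5   0.32] w 0.17 q [ 0.35  0.49 -0.27  1.73  0.16  0.94 -1.45]
6.299222157831291
```

View pics/t1c.png

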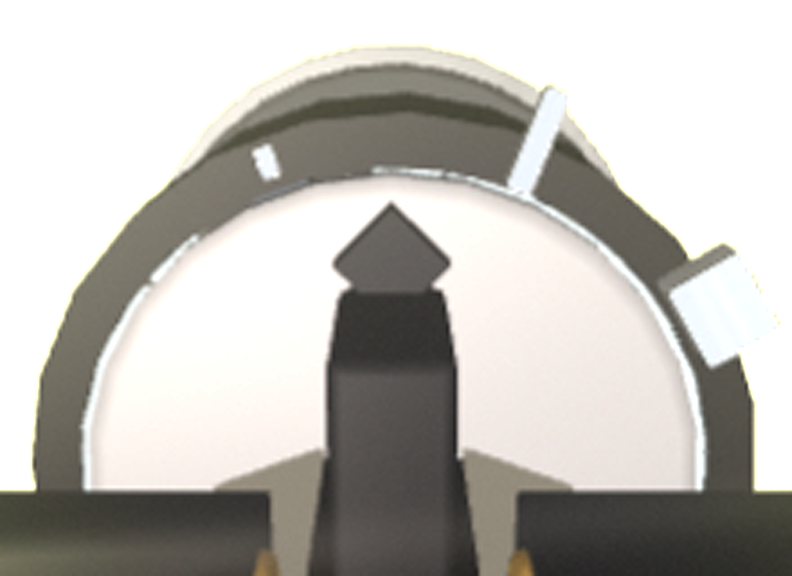

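The lid turned 20° with the tool without slipping. The pointer is now between the start rib and the half-way bar, with a torque of 0.32 N m. About 21° remain.

```bash
python3 -m creep '[[[0,0.01,0,0,0,-5,-1],[0,0.02,0,0,0,-10,-1],[0,0.04,0,0,0,-15,-1],[0,0.06,0,0,0,-21,-1],[0,0.06,0,0,0,-21,-1]]]';python3 - <<'E'
from h import *
st(); s=arm.observe(); print(np.degrees(2*np.arctan2(s["ee_rot"][1],s["ee_rot"][0])))
snap("t2")
a=cv2.imread("pics/t2.png"); c=cv2.resize(a[125:285,170:390],None,fx=3.6,fy=3.6,interpolation=cv2.INTER_CUBIC); cv2.imwrite("pics/t2c.png",cv2.convertScaleAbs(c,alpha=2))
E
```

```text
clock: 11.9
position: [0.5784, -0.1449, 0.1563]
ee_rot: [3.114, -0.404, 0.003]
force: [-0.6, -1.8, 5.9]
width: 0.178
t 11.9 p [ 0.5784 -0.1449  0.1563] rv [ 3.114e+00 -4.040e-01  3.000e-03] F [-0.6 -1.8  5.9] M [-0.22  0.45  0.12] w 0.178 q [ 0.28  0.48 -0.18  1.74  0.11  0.93 -1.77]
-14.780348628425115
```

View pics/t2c.png

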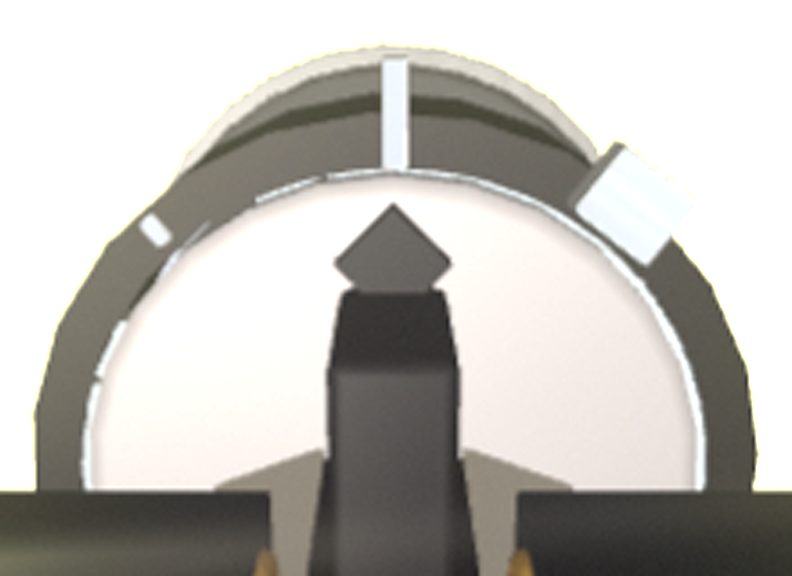

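The pointer is dead on the half-way bar. I'll hold for a second and confirm it stays still.

```bash
for i in 1 2; do python3 -m creep '[[[0,0,0,0,0,0,-1],[0,0,0,0,0,0,-1],[0,0,0,0,0,0,-1],[0,0,0,0,0,0,-1],[0,0,0,0,0,0,-1]]]'; python3 -c "from h import *;st()"; done;python3 - <<'E'
from h import *
snap("t3")
a=cv2.imread("pics/t3.png"); c=cv2.resize(a[125:285,170:390],None,fx=3.6,fy=3.6,interpolation=cv2.INTER_CUBIC); cv2.imwrite("pics/t3c.png",cv2.convertScaleAbs(c,alpha=2))
cv2.imwrite("pics/scene3.png",arm.get_image("scene")[:,:,::-1])
E
```

```text
clock: 12.45
position: [0.5784, -0.1449, 0.1562]
ee_rot: [3.115, -0.399, 0.003]
force: [-1.6, -0.6, 6.1]
width: 0.172
t 12.45 p [ 0.5784 -0.1449  0.1562] rv [ 3.115e+00 -3.990e-01  3.000e-03] F [-1.6 -0.6  6.1] M [-0.16  0.43  0.08] w 0.172 q [ 0.29  0.48 -0.18  1.74  0.11  0.93 -1.77]
clock: 12.95
position: [0.5784, -0.1449, 0.1562]
ee_rot: [3.115, -0.399, 0.003]
force: [-1.3, -1.8, 6.7]
width: 0.173
t 12.95 p [ 0.5784 -0.1449  0.1562] rv [ 3.115e+00 -3.990e-01  3.000e-03] F [-1.3 -1.8  6.7] M [-0.22  0.41  0.1 ] w 0.173 q [ 0.29  0.48 -0.18  1.74  0.11  0.93 -1.77]
```

View pics/t3c.png

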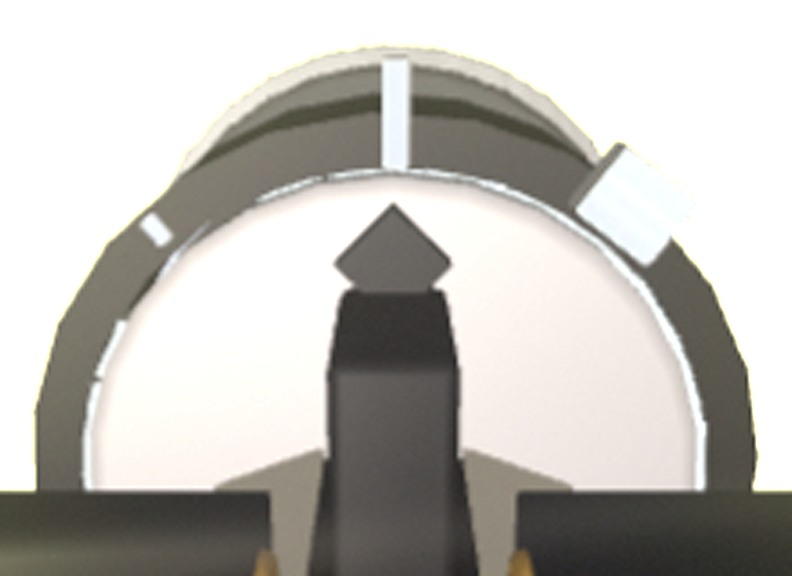

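View pics/scene3.png

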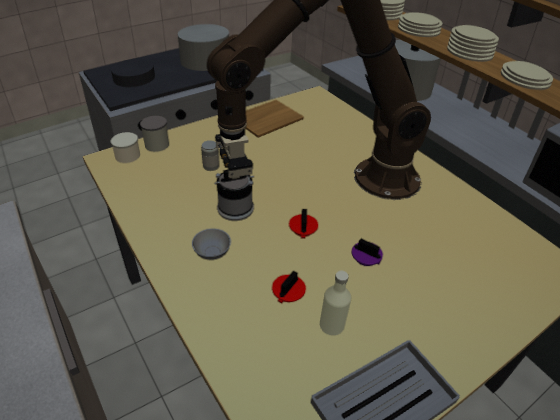

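The lid is steady at the half-way mark. The tin, bowl, bottle and look-alikes are where they were at the start, so I'm handing in.

```bash
python3 -c "from h import *;print(arm.sign_off())"
```

```text
the job is handed in; nothing more can be done
None
```

The lid is on the spice grinder, seated and twisted clockwise to the half-way marks, and the gripper is still holding it there. I handed the job in at about 13 s; the sign-off gives no verdict.

**Seating:** the lugs passed the gates without resistance. The flange touched the collar at TCP z 0.1563 m, the height expected for a seated lid.

**Twist:** the tool turned about 41° (0.72 rad), in line with the long half-way bar. Wrist pictures 1 s apart show the pointer on the half-way bar and not moving. The lid stayed well short of the lock block.

**Hold:** the opening was 0.173 (about 16 mm) with the grip set to 35 N. The lid was pressed down with about 6 N.

**Bystanders:** in the last scene view the bottle, tin, bowl and look-alikes had not visibly moved.

**Disagreements:**
- My first fit of the lid's height came out about 8 mm low. Letting the image scale vary brought it to within 2 mm of the stated 48 mm, and the contact height agreed with the stated value.
- The wrist torque about the vertical while holding read about 0.1 N m, below the spring's 0.21 N m. The reading is noisy, and the pictures show no turning back.
- The ring's own angle could not be read, so it is inferred from where the pointer stands.

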